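# Run the wing nut home on the skate wheel stand

### The job

Clamp the three wheels in their stand before the bearings are pulled: push the wings of the loose brass wing nut round clockwise (seen from above) with a fingertip, stroke after stroke, until the nut is fully home and will turn no further. Never pinch or grip the nut and do not force it once it is home, and leave the wheels in their slots and the other things on the counter where they are.

Things in the scene. Friction and masses are not known exactly. Their poses are not given: they have to be found in the camera images.
- stand: Slotted aluminium wheel stand fixed to the counter, 74 mm wide (x), 315 mm long (y). Origin: on the counter (z = 0) straight below the upright M12 steel stud (12 mm thick, top at z = 59 mm) that carries the wing nut. y runs from the stud along the row of wheels, which stand at y = 67, 137 and 207 mm; z is up. The other side of the stud (-y) is open: make the strokes there.
- keeper_end (a point): Keeper: frame of folded 4 mm aluminium lying over the wheels' axle ends (its top at z = 52 to 55 mm, from 30 mm along stand y onwards), stepped down to a low tab under the nut (top z = 37 to 40 mm). Springs lift it against the nut; it comes down with the nut and clamps the axles. This point: middle of the tab's outer edge, on its top, 22 mm from the stud's axis towards -y of the stand.
- wing_nut (a joint): Turn of the brass wing nut, rad; grows clockwise seen from above (screwing down) and stays where it is left. 0: upper end of travel; 9.42 (1.5 turns): fully home, a firm stop against the clamped keeper. Starts between 1.2 and 4. Takes about 1.5 N at a wing. Comes down 1.75 mm per turn.
- nut_axis (a point): Point on the upright axis of the wing nut, half-way up its wings, 21.5 mm above its underside; z = 60.5 mm when home, up to 2.6 mm more before. Nut 65 mm over the wings, 33 mm high. Hub 23 mm thick, 21.5 to 7 mm below this point. Wings: two opposite upright round ears, 23 mm discs 6 mm thick, from 9.5 to 32.5 mm off the axis, 11.5 mm above and below this point, flat faces looking round the circle.
- wing_tip_a (a point): Outermost point of one wing, 32.5 mm from the nut's axis, at the height of nut_axis. The line from nut_axis to this point is that wing's direction.
- wing_tip_b (a point): Outermost point of the opposite wing, 32.5 mm from the nut's axis, at the height of nut_axis.
- wheel_1: Mint-green urethane skate wheel nearest the wing nut, 62 mm diameter, 32 mm wide, 140 g, loose; upright on a steel axle (8 mm thick, 72 mm long, along its x) whose ends lie in open slots of the stand. Origin at its centre, 44 mm above the counter; top at 75 mm. Its tread comes within 36 mm of the stud's axis, so a finger cannot pass between nut and wheel.
- wheel_2: The same wheel in the middle place.
- wheel_3: The same wheel in the place farthest from the wing nut.
- puller: Red plastic bearing puller lying on the counter, loose: T-handle 85 mm wide, 95 mm long overall, 18 mm high. Origin on the counter under its middle; its steel tip points along +x.
- spacer: Brass axle spacer tube standing on its end, loose, 12 mm diameter, 32 mm high. Origin at the centre of its underside.
- toe_stop: Black nylon toe stop standing on its pad, stem up, loose: pad 47 mm diameter, stem 16 mm, 52 mm high. Origin at the centre of its underside.
- pan: Brushed stainless pan with bearings in it, loose, 150 by 200 mm, 35 mm high. Origin at the centre of its underside.

How it is judged:
By the outcome, as a careful person would: the job done as asked, in the order asked, and still so for the second after the job is handed in, with the robot touching nothing.
It also fails if it takes over 72 s, if anything falls off the work surface, if the arm or the gripper's body presses on something with over 40 N, if the wrist force passes 120 N, or if a joint passes its speed limit or range.

### The arm

A 6-joint arm with a two-finger parallel gripper is mounted at the origin on the work surface. World frame = base frame: x ahead of the robot, y to its left, z up, the work surface at z = 0. Lengths are in m, angles in degrees, forces in N, time in s.
With the tool pointing down it reaches from about 0.375 to 0.9 m from the base axis. Payload 3.1 kg.
Tool frame: the origin (TCP) lies on the centre line of the jaws, within the pads' length; the fingertips stand 25 mm ahead of it and the grasp point (between the pads) lies 6 mm ahead of it; z points along the fingers, y is the line along which they close (so a half turn about z gives the same grasp; the last joint's range is limited). The gripper opens to 87 mm and grips with 3 to 60 N. Pads are 19 mm wide; open, the fingers measure 117 mm over their backs; the gripper's body (75 mm by 190 mm) begins 51 mm behind the grasp point.
Start: joints at [59.33, 30.224, 82.088, -0, 67.689, -10.227], TCP at [0.218, 0.586, 0.222] pointing down, gripper open.
Joint ranges: [-176.69, 176.69], [-43.24, 126.21], [12.49, 139.97], [-82, 262], [0, 151.66], [-163.58, 163.58]. Speed limits (degrees/s): [159.86, 159.86, 180, 180, 180, 180].

### API

Orientations are given as a 3x3 rotation matrix whose columns are the frame's x, y, z axes.
In Python, from rig import bot, cams, models gives the robot as it stands. The module is installed in compiled form; this text tells all that it offers.
- The arm moves only by the shell command python3 -m handwheel 'ROWS' [OPENING]. ROWS is JSON, a list of rows, each a list of 6 numbers: the shift along the world's x, y, z each as a share of 1 m, from -1 to 1, then the turn, a rotation vector about the world's x, y, z each as a share of 2 rad, from -1 to 1. In form: [[dx, dy, dz, wx, wy, wz], ...]. A call has exactly 8 rows; each row is the pose to reach, as a shift and turn from the pose commanded when the call began; what a row does not reach only later rows make up. A row lasts 1/12 s, in which the tool goes at most 41.7 mm and 7.16 degrees, less where a joint would pass 70% of its speed; a pose out of reach is approached as far as the arm can. A call with a number of a shift or a turn outside -1 to 1 is refused whole. A call with a gripper value outside its range is refused whole. OPENING is the opening, from -1 (shut) to 1 (fully open), so that 0 is half open, set as the call begins (- or left out, the last holds). The fingers move at their own pace and stop on an object; the grip force is fixed at half the most. Time passes only in rows, so rows that repeat a pose let the fingers close, or fill a call up. It gives the time, the measured TCP pose, the force, the opening and the grip force at its end, in the units of the state.
- bot.read_state(): the state, without advancing time (a new reading comes with each control period).
- cams.capture(name): name is "scene" or "side" or "wrist"; returns (picture, depth): 400x640x3 uint8, blue, green, red; 400x640 float32, m along the optical axis (not along the pixel's ray), 0 where there is no reading.
- cams.calibration(name): a dict with "mtx" (3x3 intrinsics, pixels), "R" (3x3) and "t" (3): a world point X has camera coordinates R X + t; the wrist camera has in their place "tool_from_camera" (4x4, takes a point from camera to tool coordinates, whose origin is the TCP and whose axes are the flange's). Camera axes: x right, y down, z forward; pixel columns grow to the right and rows downward; lengths in m; the calibration is good to about 2 mm. A picture is of the moment at which its call begins: read the wrist's pose just before it. calibration takes no time and is no camera call.
- bot.hand_in(): hands the job in; it is judged then, once.
Trained networks look in the newest picture that a camera, given by its name, has taken for a name from the list of things; names that differ only in an ending like _2 or _b are one class to them, and where a whole thing is asked for, a point or a joint stands for the part that bears it (a point fixed in the world has none). Each returns a list of dicts, best first, with "conf" (0 to 1); they miss things now and then, are a little off and sometimes report something else, mostly with a low value. They report only what shows in the picture. A call takes as long as a camera call.
- models.spot_in(query, camera): "position" ([column, row] in pixels, amid what is visible of it).
- models.tip_of(query, camera): "position" ([column, row] in pixels: a listed point, or the origin of a listed thing).
The state is a dict: "time_s": time; "joint_positions": joint angles; "qvel": joint speeds; "tau": joint torques, N m; "position": TCP position; "tcp_rot": TCP orientation; "force": force on the tool from outside, world axes, zero at the start; "moment": the same for the moment, N m; "opening": opening from 0.0 (shut) to 1.0 (fully open); "grasp_force": force on a finger pad.
Only numpy, scipy, OpenCV 4.12 (cv2) and the standard library are available. Lean on these libraries where they do the work, as an engineer would, in place of code of your own. Each camera call takes 0.05 s, during which the arm holds its last target. There are 200 camera calls.

## Working session

There is one attempt and no reset: what is moved stays moved. The work goes in short steps, Python scripts to look and compute and a shell command to move; the robot and the scene stay as the last step left them, time stands still between calls to the robot, and variables do not carry over. Pictures are saved under pics/ and viewed, at most 10 in all, crops included, and the job is handed in when it is done.

```bash
mkdir -p pics; cat > h.py <<'E'
import numpy as np, cv2
from rig import bot, cams, models
def ray(name,px,st=None):
    c=cams.calibration(name);K=c["mtx"]
    d=np.linalg.inv(K)@np.array([px[0],px[1],1.])
    if name=="wrist":
        T=np.array(c["tool_from_camera"]);R=np.array(st["tcp_rot"])
        return np.array(st["position"])+R@T[:3,3], R@T[:3,:3]@d
    R=np.array(c["R"]);t=np.array(c["t"]).ravel()
    return -R.T@t, R.T@d
def at_z(name,px,z,st=None):
    o,d=ray(name,px,st); return o+d*(z-o[2])/d[2]
def at_d(name,px,dep,st=None):
    o,d=ray(name,px,st); return o+d*dep
E
python3 - <<'E'
from h import *
np.set_printoptions(precision=4,suppress=True)
st=bot.read_state(); print(st["time_s"],st["position"],st["tcp_rot"],st["opening"],st["force"])
for n in ["scene","side","wrist"]:
    im,dp=cams.capture(n); cv2.imwrite(f"pics/{n}0.png",im)
    for q,z in [("nut_axis",.062),("wing_tip_a",.062),("keeper_end",.039),("stand",0),("wheel_1",.044),("spacer",0),("toe_stop",0),("puller",0),("pan",0)]:
        for r in models.tip_of(q,n)[:3]:
            p=r["position"]; print(n,q,round(r["conf"],2),np.round(p,1),at_z(n,p,z,st))
E
```

```text
0.0 [0.2179 0.585  0.2208] [[-0.937   0.3493 -0.0011]
 [ 0.3493  0.937  -0.0019]
 [ 0.0004 -0.0022 -1.    ]] 1.0030723638069248 [ 0.2159  0.0436 -0.0705]
scene nut_axis 0.5 [324.2 207.2] [0.5517 0.0221 0.062 ]
scene wing_tip_a 0.71 [326. 199.] [0.5332 0.0284 0.062 ]
scene wing_tip_a 0.67 [323.5 222.4] [0.5854 0.0157 0.062 ]
scene keeper_end 0.8 [312.7 221.8] [ 0.5669 -0.0027  0.039 ]
scene keeper_end 0.16 [398.7 263.5] [0.6784 0.1403 0.039 ]
scene stand 0.82 [322.1 224.2] [0.5513 0.018  0.    ]
scene wheel_1 0.8 [352.1 195.4] [0.5197 0.0837 0.044 ]
scene wheel_1 0.75 [380.3 182.3] [0.4958 0.147  0.044 ]
scene wheel_1 0.56 [402.6 164.7] [0.4572 0.2038 0.044 ]
scene spacer 0.63 [268.1 221.5] [ 0.5287 -0.0908  0.    ]
scene toe_stop 0.74 [289.4 269.9] [ 0.6434 -0.0587  0.    ]
scene puller 0.69 [326.1 172.5] [ 0.4195  0.0465 -0.    ]
scene pan 0.82 [397.3 264.6] [0.6624 0.1475 0.    ]
side nut_axis 0.55 [316.5 201.6] [0.553  0.0191 0.062 ]
side wing_tip_a 0.62 [299.4 199.9] [0.5263 0.0272 0.062 ]
side wing_tip_a 0.59 [339.  202.6] [0.5882 0.0111 0.062 ]
side keeper_end 0.56 [324.5 218.3] [0.5631 0.0014 0.039 ]
side stand 0.93 [315.  229.3] [0.5487 0.012  0.    ]
side wheel_1 0.84 [250.2 140.1] [0.4567 0.2069 0.044 ]
side wheel_1 0.72 [271.2 164.2] [0.4894 0.1359 0.044 ]
side wheel_1 0.63 [293.7 186.4] [0.5223 0.0754 0.044 ]
side spacer 0.61 [306.  285.4] [ 0.5182 -0.0944  0.    ]
side toe_stop 0.83 [379.3 256. ] [ 0.6429 -0.0592  0.    ]
side puller 0.88 [233.4 225.5] [0.4128 0.0428 0.    ]
side pan 0.57 [363.9 165.2] [0.6644 0.1504 0.    ]
side pan 0.29 [314.6 229.4] [0.548  0.0119 0.    ]
```

View pics/scene0.png

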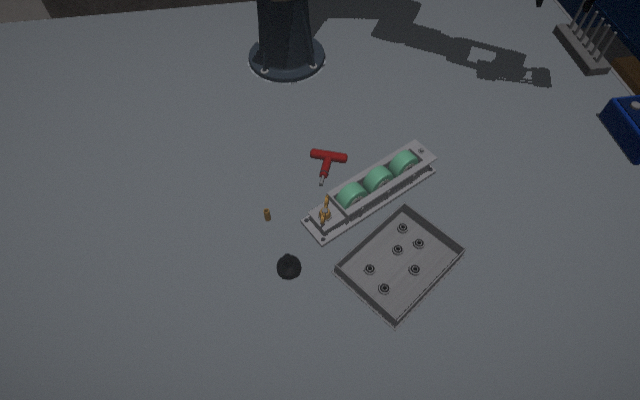

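View pics/side0.png

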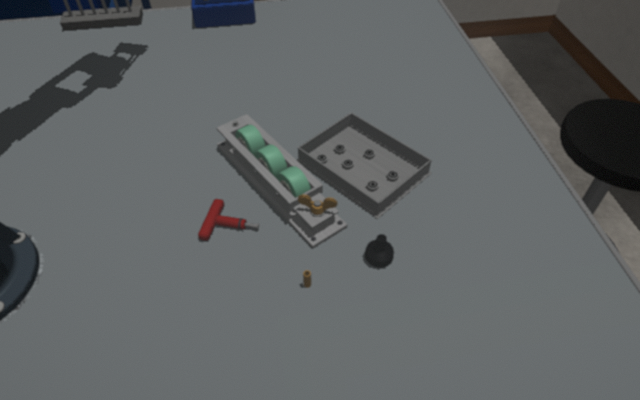

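Both views agree. The nut is at scene (324,208) and side (317,203), with the green wheels behind it to the upper right in the scene view. The -y side is free, apart from the low toe stop and spacer. I'll hover over that side with the jaws shut and refine the measurement with the wrist camera.

```bash
python3 -m handwheel '[[0.02,-0.035,0,0,0,-0.025],[0.05,-0.08,0,0,0,-0.05],[0.07,-0.115,0,0,0,-0.075],[0.09,-0.155,0,0,0,-0.1],[0.11,-0.19,0,0,0,-0.125],[0.13,-0.225,0,0,0,-0.15],[0.15,-0.26,0,0,0,-0.17],[0.17,-0.29,0,0,0,-0.185]]' -1
python3 -m handwheel '[[0.02,-0.035,0,0,0,-0.025],[0.05,-0.08,0,0,0,-0.05],[0.07,-0.115,0,0,0,-0.075],[0.09,-0.155,0,0,0,-0.1],[0.11,-0.19,0,0,0,-0.125],[0.13,-0.225,0,0,0,-0.15],[0.15,-0.26,0,0,0,-0.17],[0.17,-0.29,0,0,0,-0.185]]'
python3 -m handwheel '[[0.01,-0.02,0,0,0,0],[0.02,-0.04,0,0,0,0],[0.02,-0.04,0,0,0,0],[0.02,-0.04,0,0,0,0],[0.02,-0.04,0,0,0,0],[0.02,-0.04,0,0,0,0],[0.02,-0.04,0,0,0,0],[0.02,-0.04,0,0,0,0]]'
python3 - <<'E'
from h import *
np.set_printoptions(precision=4,suppress=True)
print(cams.calibration("wrist"))
st=bot.read_state(); print(st["time_s"],st["position"],st["tcp_rot"],st["opening"],st["force"])
n="wrist"
im,dp=cams.capture(n); cv2.imwrite(f"pics/{n}1.png",im)
for q,z in [("nut_axis",.062),("wing_tip_a",.062),("keeper_end",.039),("stand",0),("wheel_1",.044)]:
  for r in models.tip_of(q,n)[:3]:
    p=r["position"]; print(n,q,round(r["conf"],2),np.round(p,1),at_z(n,p,z,st))
E
```

```text
time_s: 2.17
position: [0.3861, 0.2974, 0.2221]
tcp_rot: [[-0.746, 0.666, 0.0], [0.666, 0.746, 0.0], [0.0, 0.0, -1.0]]
force: [1.3, 0.7, -0.1]
opening: 0.48
grasp_force: 0.0
time_s: 2.83
position: [0.5539, 0.0108, 0.222]
tcp_rot: [[-0.454, 0.891, -0.0], [0.891, 0.454, 0.0], [0.0, -0.0, -1.0]]
force: [0.9, 0.7, 0.7]
opening: 0.008
grasp_force: 0.0
time_s: 3.5
position: [0.5731, -0.0259, 0.222]
tcp_rot: [[-0.458, 0.889, -0.0], [0.889, 0.458, 0.0], [0.0, -0.0, -1.0]]
force: [1.0, -0.3, -0.2]
opening: 0.003
grasp_force: 0.0
{'mtx': array([[320.9973,   0.    , 320.0016],
       [  0.    , 320.9973, 202.9054],
       [  0.    ,   0.    ,   1.    ]]), 'tool_from_camera': array([[ 0.0005, -0.9672, -0.2541,  0.0693],
       [ 1.    ,  0.0003,  0.0005, -0.0015],
       [-0.0004, -0.2541,  0.9672, -0.1631],
       [ 0.    ,  0.    ,  0.    ,  1.    ]])}
3.5 [ 0.5731 -0.0259  0.222 ] [[-0.4578  0.889  -0.0002]
 [ 0.889   0.4578  0.0001]
 [ 0.0002 -0.0001 -1.    ]] 0.0032493611549035857 [ 0.9623 -0.2592 -0.2348]
wrist nut_axis 0.6 [324.2 137.9] [0.5522 0.0206 0.062 ]
wrist nut_axis 0.48 [357.1 223.4] [ 0.6242 -0.0423  0.062 ]
wrist wing_tip_a 0.92 [345.3 158.1] [0.5803 0.0126 0.062 ]
wrist wing_tip_a 0.72 [217.3  49.3] [0.4273 0.0466 0.062 ]
wrist wing_tip_a 0.59 [301.9 109.3] [0.5206 0.0348 0.062 ]
wrist keeper_end 0.71 [328.8 155.7] [0.5661 0.0051 0.039 ]
wrist stand 0.69 [324.4 130.2] [0.5507 0.0257 0.    ]
wrist wheel_1 0.58 [323.7  67.8] [0.5211 0.0799 0.044 ]
wrist wheel_1 0.3 [356.  223.8] [ 0.628  -0.0476  0.044 ]
```

```bash
python3 -c "
import cv2;im=cv2.imread('pics/wrist1.png');cv2.imwrite('pics/wrist1c.png',cv2.resize(im[40:290,200:520],None,fx=2.4,fy=2.4))"
```

```text
(no output)
```

View pics/wrist1c.png

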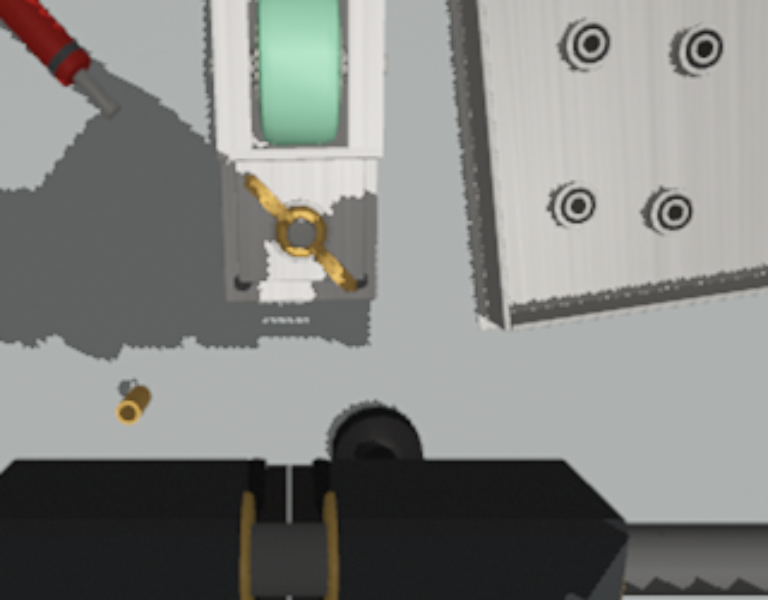

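The wrist crop shows the nut's hub at crop (301,231). One wing points down and right at about -45° in the stand frame, and the other is at 135°. The shut jaws are aligned with stand x, and the spacer and toe stop are clear of the stroke area. Next I'll work out shifts for the waypoints in the stand frame.

```bash
cat > wp.py <<'E'
# usage: wp.py "a,b a,b ..." : shifts (m) from present TCP to stand-frame waypoints (mm)
import sys; from h import *
S=np.array([.552,.0215]); E=np.array([[.891,-.454],[.454,.891]])
st=bot.read_state(); p=np.array(st["position"])
print("now",np.round(E.T@(p[:2]-S)*1e3,1),"z",round(p[2],4),"F",np.round(E.T@st["force"][:2],1),np.round(st["force"][2],1),"t",st["time_s"])
for w in sys.argv[1:]:
    c=np.array([float(v) for v in w.split(",")])/1e3
    print(w,np.round(S+E@c-p[:2],4))
E
python3 wp.py 42,4 34,-5.4 26.7,-13.9 18,-20.5 11.6,-27.4 3,-25.8 -8,-19.8
```

```text
now [ -2.8 -52.8] z 0.2219 F [-0.5 -0.3] -0.8 t 3.8
42,4 [0.0141 0.071 ]
34,-5.4 [0.0113 0.059 ]
26.7,-13.9 [0.0086 0.0481]
18,-20.5 [0.0039 0.0382]
11.6,-27.4 [0.0013 0.0292]
3,-25.8 [-0.0071  0.0267]
-8,-19.8 [-0.0196  0.0271]
```

```bash
python3 -m handwheel '[[0.004,0.02,0,0,0,0],[0.008,0.04,0,0,0,0],[0.012,0.06,0,0,0,0],[0.014,0.071,0,0,0,0],[0.014,0.071,-0.03,0,0,0],[0.014,0.071,-0.06,0,0,0],[0.014,0.071,-0.09,0,0,0],[0.014,0.071,-0.09,0,0,0]]'
python3 -m handwheel '[[0,0,-0.01,0,0,0],[0,0,-0.02,0,0,0],[0,0,-0.03,0,0,0],[0,0,-0.04,0,0,0],[0,0,-0.045,0,0,0],[0,0,-0.045,0,0,0],[0,0,-0.045,0,0,0],[0,0,-0.045,0,0,0]]'
python3 wp.py 34,-5.4 26.7,-13.9 18,-20.5 11.6,-27.4 3,-25.8 -8,-19.8
python3 - <<'E'
from h import *
im,_=cams.capture("wrist");a,_=cams.capture("side")
cv2.imwrite("pics/w2.png",np.hstack([im[50:400,130:530],cv2.resize(a[150:262,250:378],(400,350))]))
E
```

```text
time_s: 4.47
position: [0.5831, 0.0443, 0.1265]
tcp_rot: [[-0.457, 0.89, -0.012], [0.89, 0.457, 0.001], [0.006, -0.01, -1.0]]
force: [-2.2, 1.0, -0.7]
opening: 0.007
grasp_force: 0.0
time_s: 5.13
position: [0.588, 0.0439, 0.0873]
tcp_rot: [[-0.456, 0.89, 0.001], [0.89, 0.456, -0.0], [-0.001, 0.001, -1.0]]
force: [0.4, -0.1, 0.7]
opening: 0.006
grasp_force: 0.0
now [42.2  3.6] z 0.0873 F [ 0.3 -0.3] 0.7 t 5.1333
34,-5.4 [-0.0032 -0.0118]
26.7,-13.9 [-0.0059 -0.0227]
18,-20.5 [-0.0106 -0.0325]
11.6,-27.4 [-0.0132 -0.0415]
3,-25.8 [-0.0216 -0.044 ]
-8,-19.8 [-0.0341 -0.0437]
```

View pics/w2.png

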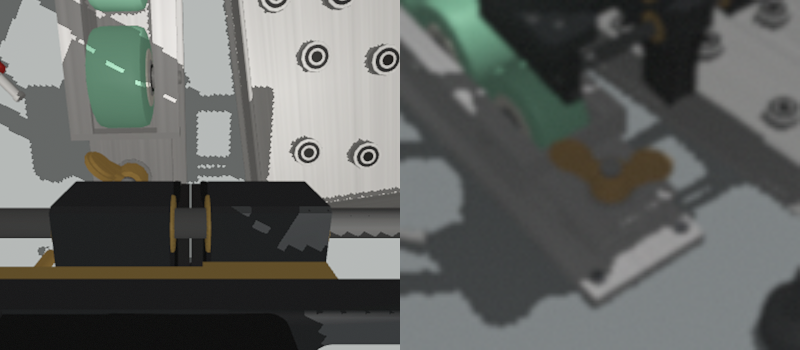

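The shut fingertips now stand behind the right-hand wing, and the nut shows at (605,170) in the right-hand crop. Starting the first stroke.

```bash
python3 -m handwheel '[[-0.0015,-0.006,0,0,0,0],[-0.003,-0.012,0,0,0,0],[-0.0045,-0.0175,0,0,0,0],[-0.006,-0.0227,0,0,0,0],[-0.0083,-0.0276,0,0,0,0],[-0.0106,-0.0325,0,0,0,0],[-0.012,-0.037,0,0,0,0],[-0.0132,-0.0415,0,0,0,0]]'
python3 wp.py 3,-25.8 -8,-19.8 -18,-12.5 -29,-10 -31,-6.8
python3 - <<'E'
from h import *
for n in ["side","scene"]:
    im,_=cams.capture(n)
    for r in models.tip_of("wing_tip_a",n)[:3]: print(n,round(r["conf"],2),np.round(r["position"],1),np.round(at_z(n,r["position"],.062),4))
E
```

```text
time_s: 5.9
position: [0.574, 0.0019, 0.0868]
tcp_rot: [[-0.456, 0.89, -0.0], [0.89, 0.456, 0.0], [0.0, -0.0, -1.0]]
force: [0.0, -0.0, 0.1]
opening: 0.001
grasp_force: 0.0
now [ 10.7 -27.5] z 0.0868 F [ 0. -0.] 0.1 t 5.9
3,-25.8 [-0.0076 -0.002 ]
-8,-19.8 [-0.0201 -0.0017]
-18,-12.5 [-0.0323  0.0003]
-29,-10 [-0.0433 -0.0025]
-31,-6.8 [-0.0465 -0.0005]
side 0.6 [301.4 199.4] [0.5296 0.0277 0.062 ]
side 0.57 [334.  203.8] [0.5799 0.0098 0.062 ]
```

```bash
python3 - <<'E'
from h import *
im,_=cams.capture("wrist");a,_=cams.capture("side")
cv2.imwrite("pics/w3.png",np.hstack([im[50:400,130:530],cv2.resize(a[150:262,250:378],(400,350))]))
E
```

```text
(no output)
```

View pics/w3.png

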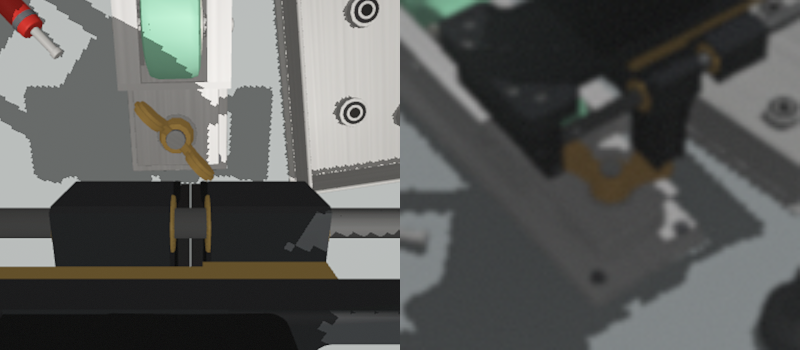

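```bash
python3 - <<'E'
from h import *
np.set_printoptions(precision=4,suppress=True)
S=np.array([.552,.0215]); E=np.array([[.891,-.454],[.454,.891]])
st=bot.read_state()
for nm,px in [("hub",(130+176,50+136)),("tipL",(130+139,50+103)),("tipR",(130+212,50+178))]:
    p=at_z("wrist",px,.062 if nm!="hub" else .057,st); print(nm,p,E.T@(p[:2]-S)*1e3)
R=np.array(st["tcp_rot"]);P=np.array(st["position"])
for n in ["side","scene"]:
    c=cams.calibration(n);im,d=cams.capture(n)
    def pr(X):
        q=c["R"]@X+np.ravel(c["t"]);q=c["mtx"]@q;return q[:2]/q[2],q[2]
    big=cv2.resize(im[130:250,250:390] if n=="side" else im[150:270,260:400],None,fx=2.85,fy=2.85,interpolation=cv2.INTER_CUBIC)
    o=np.array([250,130] if n=="side" else [260,150])
    for X,col in [(P+R@np.array([sx*.0095,sy*.015,.025]),(0,0,255)) for sx in(-1,1) for sy in(-1,1)]+[(np.array([*(S+E@np.array([a,b])/1e3),.0615]),(255,0,0)) for a,b in[(0,0),(23,-23),(-23,23)]]:
        u,_=pr(X); cv2.circle(big,tuple(int(v) for v in (u-o)*2.85),3,col,-1)
    cv2.imwrite(f"pics/p_{n}.png",big)
cv2.imwrite("pics/p4.png",np.hstack([cv2.imread("pics/p_side.png"),cv2.imread("pics/p_scene.png")]))
E
```

```text
hub [0.5521 0.0241 0.057 ] [1.2963 2.273 ]
tipL [0.5239 0.0328 0.062 ] [-19.857   22.8161]
tipR [0.5835 0.0116 0.062 ] [ 23.5622 -23.0979]
```

View pics/p4.png

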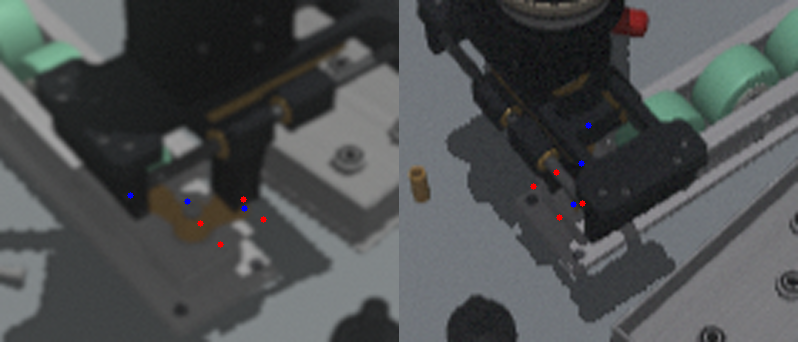

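The nut hasn't turned, so the real fingertip geometry differs from what I assumed. I'll measure it with the wrist depth image.

```bash
python3 - <<'E'
from h import *
np.set_printoptions(precision=0,suppress=True,linewidth=200)
c=cams.calibration("wrist");T=np.array(c["tool_from_camera"]);K=c["mtx"]
im,d=cams.capture("wrist")
v,u=np.mgrid[0:400,0:640]
X=np.stack([(u-K[0,2])/K[0,0]*d,(v-K[1,2])/K[1,1]*d,d],-1)@T[:3,:3].T+T[:3,3]
for r in range(225,400,12):
    print(r,[tuple(np.round(X[r,cc]*1e3).astype(int)) if d[r,cc]>0 else None for cc in (190,240,290,305,315,321,328,340,360,420)])
s=cams.calibration("side");im,d=cams.capture("side");R=np.array(s["R"]);t=np.ravel(s["t"]);K=s["mtx"]
st=bot.read_state()
Y=(np.stack([(u-K[0,2])/K[0,0]*d,(v-K[1,2])/K[1,1]*d,d],-1)-t)@R
Y=(Y-np.array(st["position"]))@np.array(st["tcp_rot"])*1e3
print("side, tool coords")
for r in range(164,216,4): print(r,[tuple(np.round(Y[r,cc]).astype(int)) for cc in range(290,350,6)])
E
```

```text
225 [(np.int64(-15), np.int64(-108), np.int64(86)), (np.int64(-15), np.int64(-67), np.int64(86)), (np.int64(-15), np.int64(-26), np.int64(87)), (np.int64(-15), np.int64(-14), np.int64(86)), (np.int64(-15), np.int64(-5), np.int64(87)), (np.int64(-15), np.int64(-1), np.int64(86)), (np.int64(9), np.int64(3), np.int64(14)), (np.int64(8), np.int64(10), np.int64(17)), (np.int64(-15), np.int64(31), np.int64(86)), (np.int64(-14), np.int64(80), np.int64(85))]
237 [(np.int64(-26), np.int64(-109), np.int64(87)), (np.int64(38), np.int64(-23), np.int64(-81)), (np.int64(38), np.int64(-10), np.int64(-81)), (np.int64(11), np.int64(-9), np.int64(-11)), (np.int64(10), np.int64(-4), np.int64(-7)), (np.int64(10), np.int64(-1), np.int64(-8)), (np.int64(10), np.int64(3), np.int64(-8)), (np.int64(38), np.int64(4), np.int64(-81)), (np.int64(38), np.int64(9), np.int64(-80)), (np.int64(38), np.int64(26), np.int64(-81))]
249 [(np.int64(38), np.int64(-33), np.int64(-90)), (np.int64(38), np.int64(-21), np.int64(-90)), (np.int64(39), np.int64(-9), np.int64(-90)), (np.int64(36), np.int64(-5), np.int64(-84)), (np.i
[... 11120 characters left out ...]
4), np.int64(-17), np.int64(36)), (np.int64(16), np.int64(-10), np.int64(34)), (np.int64(13), np.int64(0), np.int64(38)), (np.int64(16), np.int64(14), np.int64(50)), (np.int64(35), np.int64(42), np.int64(87)), (np.int64(29), np.int64(51), np.int64(88))]
212 [(np.int64(71), np.int64(-35), np.int64(78)), (np.int64(64), np.int64(-27), np.int64(77)), (np.int64(39), np.int64(-31), np.int64(51)), (np.int64(32), np.int64(-24), np.int64(50)), (np.int64(21), np.int64(-19), np.int64(42)), (np.int64(15), np.int64(-11), np.int64(42)), (np.int64(15), np.int64(0), np.int64(50)), (np.int64(7), np.int64(7), np.int64(48)), (np.int64(5), np.int64(18), np.int64(53)), (np.int64(22), np.int64(46), np.int64(89))]
```

The depth images show the shut fingers ending only a few millimetres ahead of the TCP, not 25 mm, so they passed above the wing. I'll move clear of the nut and measure the tip exactly.

```bash
python3 -m handwheel '[[0.003,-0.006,0,0,0,0],[0.006,-0.012,0,0,0,0],[0.009,-0.018,0,0,0,0],[0.012,-0.024,0,0,0,0],[0.015,-0.03,0,0,0,0],[0.018,-0.036,0,0,0,0],[0.018,-0.036,0,0,0,0],[0.018,-0.036,0,0,0,0]]'
cat > tip.py <<'E'
from h import *
v,u=np.mgrid[0:400,0:640]
st=bot.read_state()
for n in ("wrist","side","scene"):
    c=cams.calibration(n);K=c["mtx"];im,d=cams.capture(n)
    X=np.stack([(u-K[0,2])/K[0,0]*d,(v-K[1,2])/K[1,1]*d,d],-1)
    if n=="wrist": T=np.array(c["tool_from_camera"]);X=X@T[:3,:3].T+T[:3,3]
    else: X=((X-np.ravel(c["t"]))@np.array(c["R"])-np.array(st["position"]))@np.array(st["tcp_rot"])
    X=X[(d>0)]*1e3
    m=(abs(X[:,0])<20)&(abs(X[:,1])<25)&(X[:,2]>-30)&(X[:,2]<32);q=X[m]
    print(n,len(q),"pct x",np.round(np.percentile(q[:,0],[1,50,99])),"y",np.round(np.percentile(q[:,1],[1,5,50,95,99])),"z",np.round(np.percentile(q[:,2],[80,95,98,99.5,100]),1))
E
python3 tip.py; python3 wp.py 42,4
```

```text
time_s: 7.07
position: [0.5925, -0.0341, 0.0868]
tcp_rot: [[-0.456, 0.89, 0.0], [0.89, 0.456, 0.0], [0.0, 0.0, -1.0]]
force: [0.5, 0.3, -0.3]
opening: 0.004
grasp_force: 0.0
wrist 744 pct x [ 8. 10. 12.] y [-9. -8. -1.  6.  7.] z [-7.1 -2.4 -1.4 -0.5 -0.3]
side 233 pct x [-12. -10.  10.] y [-12. -10.  -8.   7.   9.] z [-5.5 -0.9 -0.1  0.6  2.6]
scene 25 pct x [-11.  -3.   3.] y [-7. -5.  9. 11. 11.] z [-5.3 -0.8 -0.4 -0.2 -0.1]
now [ 10.7 -66.9] z 0.0867 F [1.  0.6] 0.9 t 7.2167
42,4 [-0.0043  0.0774]
```

All three cameras put the shut fingertip at the TCP itself, about 18 x 20 mm. So the TCP height equals the tip height, and I need it at about 0.062.

```bash
python3 wp.py 36,2 | tail -1; python3 -m handwheel '[[0,0.015,0,0,0,0],[-0.002,0.03,0,0,0,0],[-0.004,0.045,0,0,0,0],[-0.006,0.06,0,0,0,0],[-0.0085,0.0725,0,0,0,0],[-0.0085,0.0725,-0.008,0,0,0],[-0.0085,0.0725,-0.016,0,0,0],[-0.0085,0.0725,-0.016,0,0,0]]'; python3 -m handwheel '[[0,0,-0.003,0,0,0],[0,0,-0.006,0,0,0],[0,0,-0.0085,0,0,0],[0,0,-0.0085,0,0,0],[0,0,-0.0085,0,0,0],[0,0,-0.0085,0,0,0],[0,0,-0.0085,0,0,0],[0,0,-0.0085,0,0,0]]'; python3 wp.py 28.1,-4.9 20.4,-12.5 12,-18 5.6,-27.9 -3,-26.3 -10.7,-20.3 -20,-13 -26.3,-10
```

```text
36,2 [-0.0088  0.0729]
time_s: 7.88
position: [0.5826, 0.0391, 0.069]
tcp_rot: [[-0.457, 0.889, -0.003], [0.889, 0.457, 0.0], [0.001, -0.003, -1.0]]
force: [0.6, 0.6, -0.2]
opening: 0.006
grasp_force: 0.0
time_s: 8.55
position: [0.584, 0.0389, 0.0626]
tcp_rot: [[-0.456, 0.89, 0.0], [0.89, 0.456, -0.0], [-0.0, 0.0, -1.0]]
force: [-0.5, 0.4, 0.6]
opening: 0.008
grasp_force: 0.0
now [36.4  1. ] z 0.0626 F [-0.3  0.6] 0.6 t 8.55
28.1,-4.9 [-0.0047 -0.009 ]
20.4,-12.5 [-0.0081 -0.0193]
12,-18 [-0.0131 -0.028 ]
5.6,-27.9 [-0.0143 -0.0397]
-3,-26.3 [-0.0227 -0.0422]
-10.7,-20.3 [-0.0323 -0.0404]
-20,-13 [-0.0439 -0.0381]
-26.3,-10 [-0.0509 -0.0383]
```

```bash
python3 -m handwheel '[[-0.0025,-0.0045,0,0,0,0],[-0.0047,-0.009,0,0,0,0],[-0.0064,-0.014,0,0,0,0],[-0.0081,-0.0193,0,0,0,0],[-0.0105,-0.0236,0,0,0,0],[-0.0131,-0.028,0,0,0,0],[-0.0131,-0.028,0,0,0,0],[-0.0131,-0.028,0,0,0,0]]'; python3 wp.py 5.6,-27.9 -3,-26.3 -10.7,-20.3 -20,-13 -26.3,-10
python3 - <<'E'
from h import *
im,_=cams.capture("wrist");a,_=cams.capture("side")
cv2.imwrite("pics/w5.png",np.hstack([im[50:400,130:530],cv2.resize(a[150:262,250:378],(400,350))]))
E
```

```text
time_s: 9.22
position: [0.5706, 0.0103, 0.0624]
tcp_rot: [[-0.456, 0.89, -0.0], [0.89, 0.456, -0.001], [-0.0, -0.0, -1.0]]
force: [-0.7, -0.5, 0.5]
opening: 0.005
grasp_force: 0.1
now [ 11.5 -18.4] z 0.0624 F [-0.9 -0.1] 0.5 t 9.2167
5.6,-27.9 [-0.0009 -0.0111]
-3,-26.3 [-0.0093 -0.0136]
-10.7,-20.3 [-0.0189 -0.0118]
-20,-13 [-0.0305 -0.0095]
-26.3,-10 [-0.0374 -0.0097]
```

View pics/w5.png

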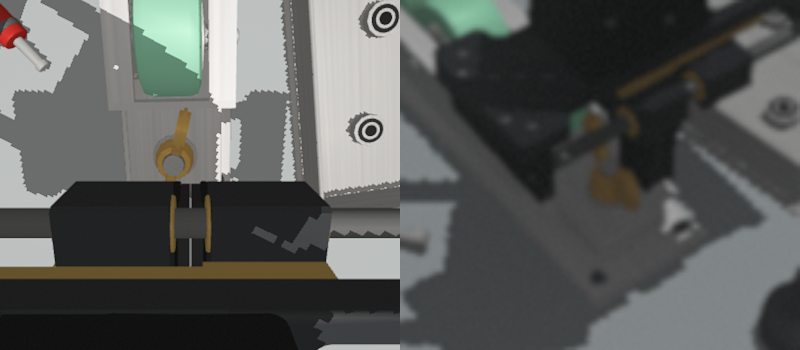

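The nut turned this time. The far wing now points up in the wrist view at (182,125), so the pushed wing is at about -95°. Finishing this stroke.

```bash
python3 -m handwheel '[[-0.0005,-0.0055,0,0,0,0],[-0.001,-0.011,0,0,0,0],[-0.005,-0.0125,0,0,0,0],[-0.0093,-0.0136,0,0,0,0],[-0.014,-0.0128,0,0,0,0],[-0.019,-0.0118,0,0,0,0],[-0.0247,-0.0106,0,0,0,0],[-0.0305,-0.0095,0,0,0,0]]'; python3 wp.py -20,-13 -24,-11.5 -26.3,-10 -27,-6.7
```

```text
time_s: 9.98
position: [0.5397, 0.0014, 0.0624]
tcp_rot: [[-0.457, 0.89, 0.0], [0.89, 0.457, -0.001], [-0.001, -0.0, -1.0]]
force: [3.3, -1.2, -0.2]
opening: -0.001
grasp_force: 1.2
now [-20.1 -12.3] z 0.0624 F [ 2.4 -2.5] -0.2 t 9.9833
-20,-13 [ 0.0004 -0.0005]
-24,-11.5 [-0.0038 -0.001 ]
-26.3,-10 [-0.0065 -0.0007]
-27,-6.7 [-0.0087  0.0019]
```

```bash
python3 -m handwheel '[[-0.002,-0.0005,0,0,0,0],[-0.004,-0.001,0,0,0,0],[-0.0065,-0.0005,0,0,0,0],[-0.009,0.002,0,0,0,0],[-0.009,0.002,0,0,0,0],[-0.009,0.002,0,0,0,0],[-0.006,-0.008,0,0,0,0],[-0.003,-0.018,0,0,0,0]]'; python3 wp.py -10,-58 20,-58 50,-40 50,5 42,10
python3 - <<'E'
from h import *
S=np.array([.552,.0215]); E=np.array([[.891,-.454],[.454,.891]])
st=bot.read_state()
for n in ["wrist","side","scene"]:
    im,_=cams.capture(n)
    for r in models.tip_of("wing_tip_a",n)[:3]:
        p=at_z(n,r["position"],.062,st);q=E.T@(p[:2]-S)*1e3; print(n,round(r["conf"],2),np.round(q,1),np.degrees(np.arctan2(q[1],q[0])).round())
E
```

```text
time_s: 10.65
position: [0.5367, -0.0165, 0.0621]
tcp_rot: [[-0.458, 0.889, -0.002], [0.889, 0.458, 0.0], [0.001, -0.001, -1.0]]
force: [0.5, -0.7, 0.2]
opening: 0.007
grasp_force: 0.0
now [-30.9 -26.9] z 0.0621 F [ 0.2 -0.9] 0.2 t 10.65
-10,-58 [ 0.0327 -0.0182]
20,-58 [ 0.0594 -0.0046]
50,-40 [0.078  0.0251]
50,5 [0.0575 0.0652]
42,10 [0.0482 0.066 ]
wrist 0.89 [ 30.3 -11.2] -20.0
wrist 0.68 [-28.9  12.2] 157.0
wrist 0.42 [-8.7 12. ] 126.0
side 0.64 [ 32.8 -18.9] -30.0
scene 0.48 [ 37.3 -20.5] -29.0
```

```bash
python3 -m handwheel '[[0.016,-0.009,0,0,0,0],[0.033,-0.018,0,0,0,0],[0.046,-0.011,0,0,0,0],[0.06,-0.0046,0,0,0,0],[0.078,0.025,0,0,0,0],[0.068,0.045,0,0,0,0],[0.0575,0.065,0,0,0,0],[0.053,0.066,0,0,0,0]]'; python3 wp.py 41,9 33,4 28.1,-4.9 20.4,-12.5 12,-18 5.6,-27.9 -3,-26.3 -10.7,-20.3 -20,-13
```

```text
time_s: 11.62
position: [0.5877, 0.0532, 0.0618]
tcp_rot: [[-0.459, 0.888, -0.004], [0.888, 0.459, 0.001], [0.003, -0.003, -1.0]]
force: [-0.7, -0.1, -0.1]
opening: 0.002
grasp_force: 0.0
now [46.2 12. ] z 0.0618 F [-0.7  0.2] -0.1 t 11.6167
41,9 [-0.0032 -0.005 ]
33,4 [-0.0081 -0.0131]
28.1,-4.9 [-0.0084 -0.0233]
20.4,-12.5 [-0.0118 -0.0335]
12,-18 [-0.0168 -0.0423]
5.6,-27.9 [-0.018 -0.054]
-3,-26.3 [-0.0264 -0.0565]
-10.7,-20.3 [-0.036  -0.0546]
-20,-13 [-0.0476 -0.0523]
```

```bash
python3 -m handwheel '[[-0.004,-0.006,0,0,0,0],[-0.008,-0.013,0,0,0,0],[-0.0083,-0.018,0,0,0,0],[-0.0085,-0.0233,0,0,0,0],[-0.01,-0.028,0,0,0,0],[-0.012,-0.0335,0,0,0,0],[-0.0145,-0.038,0,0,0,0],[-0.017,-0.0423,0,0,0,0]]'; python3 wp.py 5.6,-27.9 -3,-26.3 -10.7,-20.3 -20,-13
```

```text
time_s: 12.28
position: [0.5736, 0.0063, 0.0624]
tcp_rot: [[-0.455, 0.89, 0.001], [0.89, 0.455, 0.0], [-0.0, 0.001, -1.0]]
force: [1.9, 3.2, 0.3]
opening: 0.008
grasp_force: 1.4
now [ 12.3 -23.3] z 0.0624 F [3.1 2. ] 0.3 t 12.2833
5.6,-27.9 [-0.0039 -0.0071]
-3,-26.3 [-0.0123 -0.0096]
-10.7,-20.3 [-0.0219 -0.0078]
-20,-13 [-0.0335 -0.0055]
```

```bash
python3 -m handwheel '[[-0.002,-0.0035,0,0,0,0],[-0.004,-0.007,0,0,0,0],[-0.008,-0.0085,0,0,0,0],[-0.012,-0.0096,0,0,0,0],[-0.0165,-0.009,0,0,0,0],[-0.021,-0.0078,0,0,0,0],[-0.021,-0.0078,0,0,0,0],[-0.021,-0.0078,0,0,0,0]]'; python3 wp.py -10.7,-20.3 -15,-17 -20,-13 -24,-11.5 -26.3,-10 -27,-6.7
```

```text
time_s: 12.95
position: [0.5508, -0.0003, 0.0622]
tcp_rot: [[-0.457, 0.889, -0.003], [0.889, 0.457, 0.0], [0.001, -0.002, -1.0]]
force: [1.2, 0.0, -0.4]
opening: 0.004
grasp_force: 0.0
now [-11.  -18.9] z 0.0622 F [ 1.1 -0.5] -0.4 t 12.95
-10.7,-20.3 [ 0.0009 -0.0011]
-15,-17 [-0.0044 -0.0001]
-20,-13 [-0.0107  0.0012]
-24,-11.5 [-0.0149  0.0007]
-26.3,-10 [-0.0177  0.001 ]
-27,-6.7 [-0.0198  0.0036]
```

About 300° has been done, and home lies somewhere within the next 160°. From here I'll take small steps, each gated on the force.

```bash
cat > chk.py <<'E'
import sys; from rig import bot; import numpy as np
f=np.linalg.norm(bot.read_state()["force"][:2]); print("|F|",round(f,1)); sys.exit(f>6)
E
python3 -m handwheel '[[-0.0006,0,0,0,0,0],[-0.0012,0,0,0,0,0],[-0.0018,0,0,0,0,0],[-0.0024,0,0,0,0,0],[-0.003,0,0,0,0,0],[-0.0036,0,0,0,0,0],[-0.0042,0,0,0,0,0],[-0.0045,0,0,0,0,0]]' >/dev/null; python3 chk.py && python3 -m handwheel '[[-0.001,0.0002,0,0,0,0],[-0.002,0.0004,0,0,0,0],[-0.003,0.0006,0,0,0,0],[-0.004,0.001,0,0,0,0],[-0.005,0.0013,0,0,0,0],[-0.006,0.0015,0,0,0,0],[-0.006,0.0015,0,0,0,0],[-0.006,0.0015,0,0,0,0]]' >/dev/null; python3 chk.py && python3 -m handwheel '[[-0.0007,-0.0001,0,0,0,0],[-0.0014,-0.0002,0,0,0,0],[-0.0021,-0.0003,0,0,0,0],[-0.0028,-0.0004,0,0,0,0],[-0.0035,-0.0004,0,0,0,0],[-0.0042,-0.0005,0,0,0,0],[-0.0042,-0.0005,0,0,0,0],[-0.0042,-0.0005,0,0,0,0]]' >/dev/null; python3 chk.py; python3 wp.py -26.3,-10 -27,-6.7 -27,-3
```

```text
|F| 1.8
|F| 1.8
|F| 1.8
now [-13.7 -18. ] z 0.0624 F [ 0.3 -1.7] 1.1 t 13.6167
-26.3,-10 [-0.0148  0.0014]
-27,-6.7 [-0.017  0.004]
-27,-3 [-0.0186  0.0073]False
False
False
```

```bash
sed -i 's/sys.exit(f>6)/sys.exit(int(f>6))/' chk.py
python3 -m handwheel '[[-0.001,0.0002,0,0,0,0],[-0.002,0.0004,0,0,0,0],[-0.003,0.0006,0,0,0,0],[-0.004,0.001,0,0,0,0],[-0.005,0.0013,0,0,0,0],[-0.006,0.0015,0,0,0,0],[-0.006,0.0015,0,0,0,0],[-0.006,0.0015,0,0,0,0]]' >/dev/null; python3 chk.py && python3 -m handwheel '[[-0.0007,0.0001,0,0,0,0],[-0.0014,0.0002,0,0,0,0],[-0.0021,0.0003,0,0,0,0],[-0.0028,0.0004,0,0,0,0],[-0.0035,0.0005,0,0,0,0],[-0.0042,0.0006,0,0,0,0],[-0.0045,0.0007,0,0,0,0],[-0.0045,0.0007,0,0,0,0]]' >/dev/null; python3 chk.py; python3 wp.py -24,-11.5 -26.3,-10 -27,-6.7 -27,-3
```

```text
|F| 4.5
|F| 9.6
now [-19.1 -14.3] z 0.0631 F [ 5.6 -7.8] -2.7 t 14.95
-24,-11.5 [-0.0057  0.0003]
-26.3,-10 [-0.0084  0.0006]
-27,-6.7 [-0.0105  0.0032]
-27,-3 [-0.0122  0.0065]
```

The force rose to 9.6 N with the tool stalled, so the nut may be home. Part of that is sideways drag, though. I'll back off, check the angle and height, then test with a clean tangential push.

```bash
python3 -m handwheel '[[0.001,-0.002,0,0,0,0],[0.0025,-0.005,0,0,0,0],[0.005,-0.01,0,0,0,0],[0.007,-0.014,0,0,0,0],[0.009,-0.018,0,0,0,0],[0.009,-0.018,0,0,0,0],[0.009,-0.018,0,0,0,0],[0.009,-0.018,0,0,0,0]]'
cat > ang.py <<'E'
from h import *
S=np.array([.552,.0215]); E=np.array([[.891,-.454],[.454,.891]])
st=bot.read_state()
for n in ["wrist","side"]:
    im,d=cams.capture(n)
    for r in models.tip_of("wing_tip_a",n)[:3]:
        p=at_z(n,r["position"],.061,st);q=E.T@(p[:2]-S)*1e3; print(n,round(r["conf"],2),np.round(q,1),np.degrees(np.arctan2(q[1],q[0])).round())
    if n=="wrist": cv2.imwrite("pics/w6.png",cv2.resize(im[50:290,180:480],None,fx=2,fy=2))
E
python3 ang.py; python3 wp.py -22,-20 -22,-13 -22,-10
```

```text
time_s: 15.62
position: [0.5457, -0.0163, 0.0622]
tcp_rot: [[-0.456, 0.89, -0.001], [0.89, 0.456, 0.0], [0.001, -0.001, -1.0]]
force: [0.4, -0.4, 0.7]
opening: 0.006
grasp_force: 0.0
wrist 0.92 [-30.9   1.2] 178.0
wrist 0.68 [33.  3.] 5.0
wrist 0.16 [ 0.2 -0.4] -62.0
now [-22.5 -30.9] z 0.0623 F [0.  0.1] -0.1 t 15.8167
-22,-20 [-0.0045  0.0099]
-22,-13 [-0.0077  0.0161]
-22,-10 [-0.0091  0.0188]
```

View pics/w6.png

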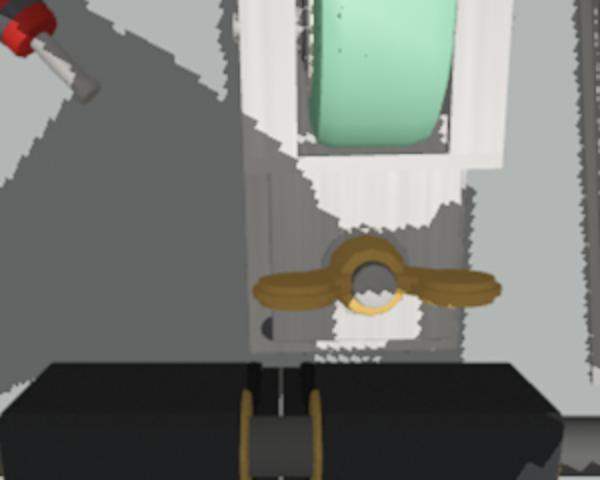

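The wings lie nearly along stand x, at crop (255,290) and (498,290), so the pushed wing is at about -178°. Now a pure +y push on it, gated on force.

```bash
python3 -m handwheel '[[-0.0015,0.003,0,0,0,0],[-0.003,0.006,0,0,0,0],[-0.0045,0.01,0,0,0,0],[-0.0055,0.012,0,0,0,0],[-0.0065,0.014,0,0,0,0],[-0.0071,0.015,0,0,0,0],[-0.0071,0.015,0,0,0,0],[-0.0071,0.015,0,0,0,0]]'>/dev/null; python3 chk.py; python3 wp.py; 
python3 -m handwheel '[[-0.0003,0.0006,0,0,0,0],[-0.0006,0.0012,0,0,0,0],[-0.0009,0.0018,0,0,0,0],[-0.0009,0.0018,0,0,0,0],[-0.0009,0.0018,0,0,0,0],[-0.0009,0.0018,0,0,0,0],[-0.0009,0.0018,0,0,0,0],[-0.0009,0.0018,0,0,0,0]]'>/dev/null; python3 wp.py;python3 chk.py &&
python3 -m handwheel '[[-0.0003,0.0006,0,0,0,0],[-0.0006,0.0012,0,0,0,0],[-0.0009,0.0018,0,0,0,0],[-0.0009,0.0018,0,0,0,0],[-0.0009,0.0018,0,0,0,0],[-0.0009,0.0018,0,0,0,0],[-0.0009,0.0018,0,0,0,0],[-0.0009,0.0018,0,0,0,0]]'>/dev/null; python3 wp.py; python3 chk.py &&
python3 -m handwheel '[[-0.0003,0.0006,0,0,0,0],[-0.0006,0.0012,0,0,0,0],[-0.0009,0.0018,0,0,0,0],[-0.0009,0.0018,0,0,0,0],[-0.0009,0.0018,0,0,0,0],[-0.0009,0.0018,0,0,0,0],[-0.0009,0.0018,0,0,0,0],[-0.0009,0.0018,0,0,0,0]]'>/dev/null; python3 wp.py
```

```text
|F| 0.9
now [-21.8 -14.7] z 0.0624 F [ 0.4 -0.7] 0.4 t 16.4833
now [-21.6 -14.3] z 0.0625 F [-2.2 -5.9] -1.1 t 17.15
|F| 6.3
now [-21.6 -14.3] z 0.0625 F [-2.2 -5.9] -1.1 t 17.15
|F| 6.3
now [-21.6 -14.3] z 0.0625 F [-2.2 -5.9] -1.1 t 17.15
```

The stall is at y = -14.3 mm for both pushes, at 6–8 N, about five times the normal turning force. The first stroke went freely past this same spot, so the nut is against its stop. Backing off, then lifting clear.

```bash
python3 -m handwheel '[[0.002,-0.004,0,0,0,0],[0.004,-0.008,0,0,0,0],[0.007,-0.014,0,0,0,0],[0.01,-0.02,0,0,0,0],[0.013,-0.026,0,0,0,0],[0.013,-0.026,0.02,0,0,0],[0.013,-0.026,0.05,0,0,0],[0.013,-0.026,0.08,0,0,0]]'; python3 -m handwheel '[[0.01,-0.02,0.03,0,0,0],[0.02,-0.04,0.06,0,0,0],[0.02,-0.04,0.06,0,0,0],[0.02,-0.04,0.06,0,0,0],[0.02,-0.04,0.06,0,0,0],[0.02,-0.04,0.06,0,0,0],[0.02,-0.04,0.06,0,0,0],[0.02,-0.04,0.06,0,0,0]]'
python3 ang.py; python3 - <<'E'
from h import *
im,_=cams.capture("wrist"); cv2.imwrite("pics/w7.png",im)
E
```

```text
time_s: 17.82
position: [0.5505, -0.026, 0.1423]
tcp_rot: [[-0.456, 0.89, -0.003], [0.89, 0.456, 0.001], [0.002, -0.002, -1.0]]
force: [0.2, -0.4, 0.5]
opening: 0.006
grasp_force: 0.0
time_s: 18.48
position: [0.5701, -0.0648, 0.201]
tcp_rot: [[-0.457, 0.889, -0.003], [0.889, 0.457, 0.001], [0.002, -0.002, -1.0]]
force: [-0.1, -0.2, -0.2]
opening: 0.007
grasp_force: 0.0
wrist 0.69 [-31.5  -0.3] -180.0
wrist 0.66 [34.4  3.6] 6.0
side 0.78 [28.  -6.9] -14.0
side 0.69 [-32.1  -4.8] -171.0
side 0.59 [-133.7   37.3] 164.0
```

View pics/w7.png

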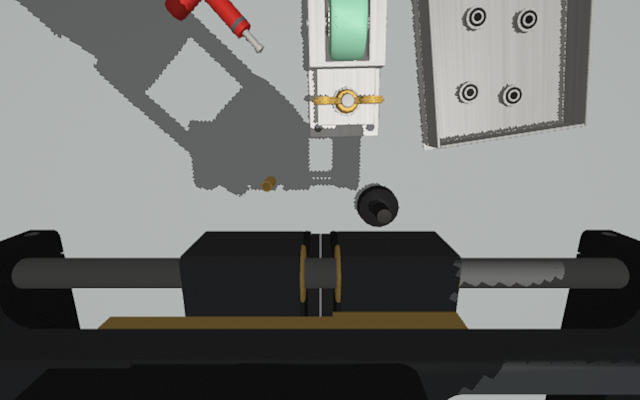

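The pulled-back wrist view shows the nut still square across the stand at (347,100). The wheels, puller, spacer, toe stop and pan are where they were, and nothing is touching the gripper.

```bash
python3 -c "
from rig import bot
print(bot.hand_in())"
```

```text
the job is handed in; nothing more can be done
None
```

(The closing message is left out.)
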